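# Feed the yellow paint tin through the fume-box flap

## Task

Without picking it up, push the yellow paint tin with the fingers along the wooden deck and through the orange hanging flap of the fume box, until it slides down to the bottom of the box without tipping over. Draw the fingers back out so that the flap swings fully shut behind it, and leave the white tin and the jars standing where they are.

Things in the scene. Friction and masses are not known exactly. Their poses are not given: they have to be found in the camera images.
- station: Fixed feed station. Origin at bench level below the flap; x = the way tins travel (deck to box), y across, z up. Plywood deck: top 50 mm above the bench, x -290 to +15 mm, 330 mm wide, back end open, side lips 8 mm high. Two aluminium guides, 24 mm above the deck, funnel from (x -74, y +-139) to the mouth corners (x 0, y +-65).
- mouth (a point): Middle of the mouth's sill, on the deck (50 mm up) at the station's x=0. Mouth 126 mm wide between blue posts 12 mm thick, open from the deck up to the flap's 8 mm hinge rod, 118 mm above the deck at x=4. Behind it the fume box, x 0 to 255 mm, 180 mm high, with clear sides and roof and a blue end wall.
- box_floor (a point): Middle of the level floor in the box (3 mm above the bench, x 100 to 249 mm). From the deck's end at x=15 a white slope falls 47 mm over 85 mm (29 deg) to it; slope and floor are slick (friction about 0.1). A tin pushed until its centre is well past x=15 tips gently on to the slope and slides down by itself, lifting the flap as it goes.
- flap (a joint): Angle (rad) of the orange flap: 122 mm wide, 3 mm thick, 112 mm high, its lower edge 4 mm above the deck, 30 g, slick, hinged along its top on the rod. 0 = hanging shut, positive = swung into the box, stop at 1.4; it cannot swing outwards. Only its own weight (some 0.15 N at the lower edge) shuts it, in about a second.
- flap_low (a point): Middle of the flap's lower edge.
- yellow_tin_mid (a point): Centre (half-way up) of the yellow tin with a black band and steel lid: 90 mm diameter, 75 mm tall, about 0.5 kg, loose. It stands upright on the deck, in the left or the right place (about 78 mm either side of the station's centre line, some 200 mm before the flap).
- white_tin_mid (a point): Centre (half-way up) of the white tin with a blue band, same size, loose, standing in the other place on the deck. Stays where it is.
- jar_a: White glass jar with brown lid, 64 mm diameter, 98 mm tall, on the bench left of the station; origin at its underside. Stays.
- jar_b: Amber glass jar with brown lid, same size, on the bench right of the station; origin at its underside. Stays.
Mind the look-alikes: they are no part of the job. Leave any red look-alike of the part that bears yellow_tin_mid alone.

How it is judged:
On the way, in this order (a step that is already met when the one before it is completed fails the run):
1. the yellow tin, in the mouth, pushes the flap open (value of joint flap above 0.3 rad and x of yellow_tin_mid in the frame of station between -0.045 and 0.05 m), for 0.05 s.
2. the yellow tin is wholly past the flap, inside the box (x of yellow_tin_mid in the frame of station above 0.075 m and z of yellow_tin_mid in the frame of station below 0.09 m), for 0.1 s.
At the end, for the whole second after the job is handed in: The yellow tin stands (within 0.45 rad of upright) at the bottom of the box, its centre 100 to 250 mm past the flap plane and under 65 mm above the bench; the flap hangs shut (under 0.08 rad); the white tin and the jars are within 20 mm of where they started (x of yellow_tin_mid in the frame of station between 0.1 and 0.25 m and y of yellow_tin_mid in the frame of station between -0.065 and 0.065 m and z of yellow_tin_mid in the frame of station below 0.065 m and angle between yellow_tin_mid's own z axis and vertical below 0.45 rad and value of joint flap below 0.08 rad and distance of each of white_tin_mid, jar_a, jar_b from where it was at the start of the episode below 0.02 m); the robot touches nothing.
It fails at once if the yellow tin is lifted more than 15 mm off the deck (z of yellow_tin_mid in the frame of station above 0.1025 m).
It fails at once if the yellow tin is tipped over (angle between yellow_tin_mid's own z axis and vertical above 0.9 rad).
It fails at once if the white tin is shifted more than 20 mm (distance of white_tin_mid from where it was at the start of the episode above 0.02 m).
It fails at once if a jar is shifted more than 20 mm (distance of any of jar_a, jar_b from where it was at the start of the episode above 0.02 m).
It also fails if it takes over 48 s, if anything falls off the work surface, if the arm or the gripper's body presses on something with over 40 N, if the wrist force passes 120 N, or if a joint passes its speed limit or range.

## Robot

A 6-joint arm with a two-finger parallel gripper is mounted at the origin on the work surface. World frame = base frame: x ahead of the robot, y to its left, z up, the work surface at z = 0. Lengths are in m, angles in rad, forces in N, time in s.
With the tool pointing down it reaches from about 0.3 to 0.875 m from the base axis. Payload 6.4 kg.
Tool frame: the origin (TCP) lies at the very end of the fingers, on their centre line; the grasp point (between the pads) lies 19 mm behind it; z points along the fingers, y is the line along which they close (so a half turn about z gives the same grasp; the last joint's range is limited). The gripper opens to 85 mm and grips with 20 to 120 N. Pads are 22 mm wide; open, the fingers measure 114 mm over their backs; the gripper's body (76 mm by 85 mm) begins 54 mm behind the grasp point. The pads swing forward as they close: fully open they stand 13 mm farther back than shut.
Start: joints at [-1.321, 0.181, 1.607, -0, 1.354, -0.206], TCP at [0.253, -0.516, 0.231] pointing down, gripper open.
Joint ranges: [-2.99, 2.99], [-0.89, 2.07], [0.3, 2.58], [-1.14, 4.28], [0, 2.63], [-3.12, 3.12]. Speed limits (rad/s): [2.57, 2.57, 3.01, 3.14, 3.14, 3.14].

## Interface

Orientations are given as a unit quaternion [w, x, y, z].
In Python, from bench import ctrl, camera, calibration, order, outline_of gives the robot as it stands.
- The arm moves only by the tool move_arm, never from a script. Its argument "series" is a list that holds one entry, the list of rows, each a list of 5 numbers: the opening, from 0 (shut) to 1 (fully open), then the shift along the tool's x, y, z in mm, then the turn about the tool's z in rad. A call has exactly 10 rows; each row is the pose to reach, as a shift and turn from the pose commanded when the call began, along the tool's axes at that moment; what a row does not reach only later rows make up. A row lasts 1/12 s, in which the tool goes at most 41.7 mm and 7.16 degrees, less where a joint would pass 70% of its speed; a pose out of reach is approached as far as the arm can. A call with a gripper value outside its range is refused whole. The fingers move at their own pace and stop on an object; the grip force is fixed at half the most. Time passes only in rows, so rows that repeat a pose let the fingers close, or fill a call up. It gives the time, the measured TCP pose, the force, the opening and the grip force at its end, in the units of the state.
- ctrl.get_obs(): the state, without advancing time (a new reading comes with each control period).
- camera(name): name is "scene" or "top" or "wrist"; returns (picture, depth): 480x640x3 uint8, blue, green, red; 480x640 float32, m along the optical axis (not along the pixel's ray), 0 where there is no reading.
- calibration(name): a dict with "intrinsics" (3x3 intrinsics, pixels), "k1" (the pictures are not rectified: a ray, as slopes to the right and down, at radius r is drawn at 1 + k1 r^2 times it, then the intrinsics apply), "rvec" (rotation vector, rad) and "tvec" (3), from world to camera coordinates, as OpenCV has them. Camera axes: x right, y down, z forward; pixel columns grow to the right and rows downward; lengths in m; the calibration is good to about 2 mm. A picture is of the moment at which its call begins: read the wrist's pose just before it. calibration takes no time and is no camera call; for the wrist camera it gives the pose at the moment of the call.
- order.hand_in(): hands the job in; it is judged then, once.
Trained networks look in the newest picture that a camera, given by its name, has taken for a name from the list of things; names that differ only in an ending like _2 or _b are one class to them, and where a whole thing is asked for, a point or a joint stands for the part that bears it (a point fixed in the world has none). Each returns a list of dicts, best first, with "conf" (0 to 1); they miss things now and then, are a little off and sometimes report something else, mostly with a low value. They report only what shows in the picture. A call takes as long as a camera call. They do not tell look-alikes from the thing itself.
- outline_of(target, camera): "region" (480x640 bool, what is visible of it) and "bbox" ([centre column, centre row, width, height] in pixels, round what is visible of it).
The state is a dict: "time_s": time; "q": joint angles; "dq": joint speeds; "joint_efforts": joint torques, N m; "eef_pos": TCP position; "eef_rot": TCP orientation; "wrist_force": force on the tool from outside, world axes, zero at the start; "torque": the same for the moment, N m; "opening": opening from 0.0 (shut) to 1.0 (fully open); "grasp_force": force on a finger pad.
Only numpy, scipy, OpenCV 4.12 (cv2) and the standard library are available. Lean on these libraries where they do the work, as an engineer would, in place of code of your own. Each camera call takes 0.05 s, during which the arm holds its last target. There are 200 camera calls.

## Working session

There is one attempt and no reset: what is moved stays moved. The work goes in short steps, Python scripts to look and compute and a tool call to move; the robot and the scene stay as the last step left them, time stands still between calls to the robot, and variables do not carry over. Pictures are saved under pics/ and viewed, at most 10 in all, crops included, and the job is handed in when it is done.

Besides the shell and the picture viewer there is one more tool, called after ">>>" as name(argument=value, ...) on one line, values as JSON. move_arm: Moves the arm, as the interface text tells. Its arguments: {"type":"object","properties":{"series":{"type":"array","items":{"type":"array","items":{"type":"array","items":{"type":"number"}}}}},"required":["series"]}

```bash
mkdir -p pics; ls
cat > h.py <<'E'
import numpy as np, cv2
from bench import ctrl, camera, calibration, order, outline_of
def cal(n):
    c=calibration(n); R=cv2.Rodrigues(np.array(c["rvec"],float))[0]
    return np.array(c["intrinsics"],float),float(c["k1"]),R,np.array(c["tvec"],float).ravel()
def rays(n,uv):
    K,k1,R,t=cal(n); uv=np.atleast_2d(np.array(uv,float))
    d=cv2.undistortPoints(uv[:,None],K,np.array([k1,0,0,0.]))[:,0]
    return np.c_[d,np.ones(len(d))],R,t
def deproj(n,uv,z):
    r,R,t=rays(n,uv); return (r*np.asarray(z)[:,None]-t)@R
def onplane(n,uv,h):
    r,R,t=rays(n,uv); d=r@R; c=-R.T@t
    return c+d*((h-c[2])/d[:,2])[:,None]
def proj(n,P):
    K,k1,R,t=cal(n)
    return cv2.projectPoints(np.array(P,float).reshape(-1,3),cv2.Rodrigues(R)[0],t,K,np.array([k1,0,0,0.]))[0][:,0]
E
python3 - <<'E'
from h import *
a,da=camera("scene"); b,db=camera("top")
np.savez("s.npz",a=a,da=da,b=b,db=db)
cv2.imwrite("pics/scene1.png",a); cv2.imwrite("pics/top1.png",b)
for n in ("scene","top"):
    d=da if n=="scene" else db
    for t in ("yellow_tin_mid","white_tin_mid","jar_a","flap","station"):
        for o in outline_of(t,n)[:3]:
            r=o["region"]&(d>0); v,u=np.nonzero(r)
            if len(u)<5: continue
            P=deproj(n,np.c_[u,v],d[v,u]); 
            top=P[P[:,2]>np.percentile(P[:,2],95)-0.004]
            print(n,t,round(o["conf"],2),np.round(o["bbox"]),P.min(0).round(3),P.max(0).round(3),"top",((top.min(0)+top.max(0))/2).round(3))
s=ctrl.get_obs(); print(s["time_s"],s["eef_pos"],s["eef_rot"])
E
```

```text
pics
scene yellow_tin_mid 0.97 [475. 315.  55.  56.] [ 0.665  0.276 -0.004] [0.784 0.406 0.08 ] top [0.737 0.322 0.077]
scene yellow_tin_mid 0.8 [396. 373.  58.  62.] [ 0.769  0.099 -0.003] [0.893 0.211 0.081] top [0.847 0.144 0.077]
scene yellow_tin_mid 0.65 [458. 255.  48.  54.] [ 0.51   0.271 -0.003] [0.638 0.361 0.08 ] top [0.593 0.316 0.076]
scene white_tin_mid 0.71 [367. 208.  40.  55.] [0.447 0.085 0.05 ] [0.536 0.175 0.13 ] top [0.492 0.13  0.126]
scene white_tin_mid 0.36 [351. 266.  51.  56.] [0.559 0.035 0.047] [0.688 0.137 0.13 ] top [0.642 0.08  0.126]
scene jar_a 0.86 [184. 278.  44.  48.] [ 0.573 -0.323 -0.002] [ 0.666 -0.225  0.101] top [ 0.635 -0.256  0.098]
scene jar_a 0.58 [430. 178.  32.  46.] [0.347 0.27  0.001] [0.413 0.332 0.101] top [0.38  0.301 0.098]
scene station 0.6 [268. 242. 280. 186.] [ 0.21  -0.42  -0.004] [0.756 0.243 0.183] top [ 0.494 -0.21   0.18 ]
scene station 0.48 [366. 207.  41.  54.] [ 0.325  0.085 -0.003] [0.536 0.175 0.13 ] top [0.489 0.13  0.126]
top yellow_tin_mid 0.94 [266. 147.  38.  47.] [ 0.798  0.101 -0.004] [0.919 0.203 0.083] top [0.
[... 289 characters left out ...]
9 0.086 0.047] [0.529 0.176 0.133] top [0.486 0.132 0.129]
top jar_a 0.94 [431. 231.  36.  32.] [ 0.6   -0.288  0.   ] [ 0.662 -0.223  0.105] top [ 0.632 -0.255  0.101]
top jar_a 0.6 [194. 338.  34.  31.] [ 0.33   0.272 -0.003] [0.406 0.362 0.105] top [0.376 0.302 0.101]
top flap 0.75 [362. 284.  12.  44.] [ 0.462 -0.095  0.052] [ 0.561 -0.071  0.183] top [ 0.506 -0.081  0.162]
top station 0.64 [355. 265. 259. 165.] [ 0.359 -0.354 -0.004] [0.757 0.236 0.187] top [ 0.493 -0.207  0.183]
top station 0.64 [289. 227.  38.  43.] [0.593 0.036 0.051] [0.697 0.126 0.133] top [0.639 0.081 0.129]
0.6 [ 0.25311677 -0.51631815  0.23129076] [ 1.04994908e-05  9.74143489e-01  2.25930218e-01 -2.39163735e-06]
```

View pics/top1.png

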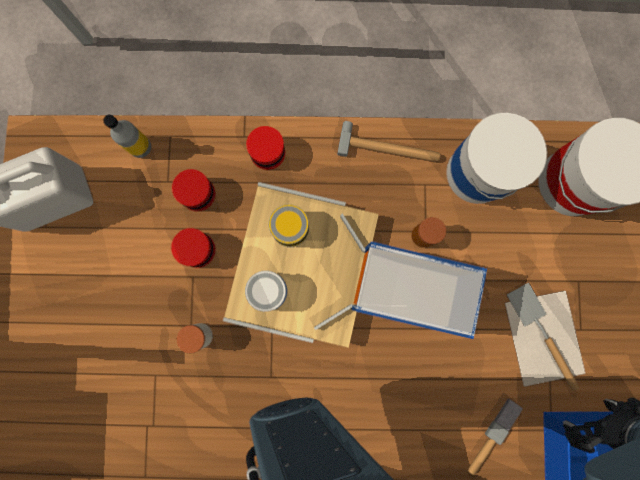

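View pics/scene1.png

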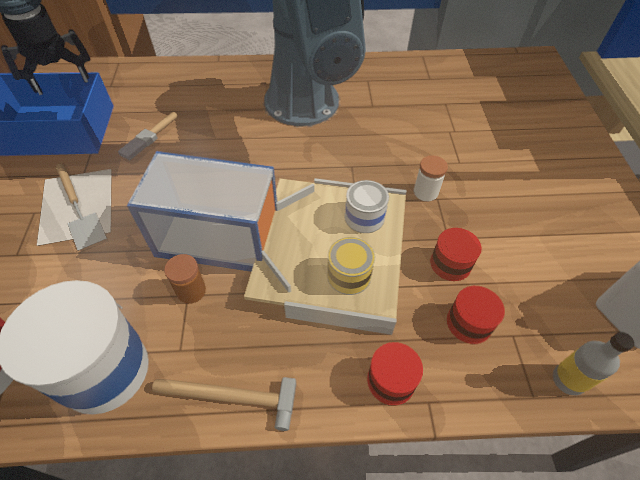

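The top view shows the yellow tin at (289,226) and the white tin at (266,291) on the deck. The red look-alikes are off the deck. The flap is at (360,280), and the box runs to the right, towards world -y. Next I fit the station pose.

Run:
```python
from h import *
S=np.load("s.npz")
from scipy.optimize import least_squares
def cloud(n,d):
    v,u=np.nonzero(d>0); return deproj(n,np.c_[u,v],d[v,u])
for n,k in (("top","db"),("scene","da")):
    P=cloud(n,S[k])
    def near(P): return P[(P[:,0]>0.2)&(P[:,0]<0.8)&(P[:,1]>-0.42)&(P[:,1]<0.27)]
    P=near(P)
    for lo,hi,nm in ((0.046,0.057,"deck"),(0.172,0.19,"box")):
        Q=P[(P[:,2]>lo)&(P[:,2]<hi)][:,:2]
        # raster + largest component
        g=np.zeros((800,800),np.uint8); ij=((Q-[0.1,-0.5])*1000).astype(int); g[ij[:,1],ij[:,0]]=1
        g=cv2.morphologyEx(g,cv2.MORPH_CLOSE,np.ones((9,9)))
        if nm=="deck": g=cv2.morphologyEx(g,cv2.MORPH_OPEN,np.ones((9,9)))
        m,L,st,_=cv2.connectedComponentsWithStats(g); i=1+st[1:,4].argmax()
        y,x=np.nonzero(L==i); r=cv2.minAreaRect(np.c_[x,y].astype(np.float32))
        print(n,nm,len(Q),(np.array(r[0])/1000+[0.1,-0.5]).round(4),np.array(r[1]).round(1),round(r[2],2),(cv2.boxPoints(r)/1000+[0.1,-0.5]).round(3).tolist())
```

```text
top deck 13892 [0.5503 0.0504] [305.9 344.4] 77.33 [[0.349, -0.061], [0.685, -0.137], [0.752, 0.162], [0.416, 0.237]]
top box 9182 [ 0.4927 -0.2087] [256.8 153.7] 77.47 [[0.39, -0.317], [0.54, -0.351], [0.596, -0.1], [0.446, -0.067]]
scene deck 13571 [0.5522 0.0486] [307.5 349.2] 77.24 [[0.348, -0.063], [0.689, -0.14], [0.756, 0.16], [0.416, 0.237]]
scene box 9093 [ 0.4941 -0.2112] [257.3 157.2] 77.2 [[0.389, -0.319], [0.542, -0.354], [0.599, -0.103], [0.446, -0.068]]
```

```bash
cat >> h.py <<'E'
O=np.array([0.521,-0.085]); X=np.array([-0.218,-0.976]); Y=np.array([0.976,-0.218])
def st(p): r=np.array(p[:2])-O; return np.array([r@X,r@Y])*1000
def plan(sx,sy,h,yaw):  # station mm, height over deck mm, world yaw (deg) of tool x
    s=ctrl.get_obs(); w,x,y,z=s["eef_rot"]
    from scipy.spatial.transform import Rotation as Ro
    R=Ro.from_quat([x,y,z,w]).as_matrix(); cy=np.arctan2(R[1,0],R[0,0])
    p=np.r_[O+(X*sx+Y*sy)/1000,0.05+h/1000]
    t=(np.deg2rad(yaw)-cy+np.pi)%(2*np.pi)-np.pi
    print("t",round(s["time_s"],2),"st",st(s["eef_pos"]).round(1),"h",round(s["eef_pos"][2]*1000-50,1),"yaw",round(np.rad2deg(cy),1),"q",np.round(s["q"],2),
      "shift",(R.T@(p-s["eef_pos"])*1000).round(1),"turn",round(-t,3))
E
python3 -c "
from h import *
plan(-256,120,181,47.1)"
```

```text
t 0.6 st [ 479.4 -167.4] h 181.3 yaw 26.1 q [-1.32  0.18  1.61 -0.    1.35 -0.21] shift [ 6.841e+02 -3.941e+02  3.000e-01] turn -0.366
```

>>> move_arm(series=[[[0.5,342,-197,0,-0.18],[0.5,684,-394,0,-0.366],[0.5,684,-394,0,-0.366],[0.5,684,-394,0,-0.366],[0.5,684,-394,0,-0.366],[0.5,684,-394,0,-0.366],[0.5,684,-394,0,-0.366],[0.5,684,-394,0,-0.366],[0.5,684,-394,0,-0.366],[0.5,684,-394,0,-0.366]]])

```text
time_s: 1.43
eef_pos: [0.4866, -0.1687, 0.2317]
eef_rot: [0.0, 0.917, 0.399, 0.0]
wrist_force: [0.8, -0.5, -0.0]
opening: 0.502
grasp_force: 0.0
```

```bash
python3 -c "
from h import *
plan(-256,120,181,47.1)"
```

```text
t 1.43 st [ 89.2 -15.3] h 181.7 yaw 47.1 q [-0.56  0.04  1.76 -0.    1.34  0.18] shift [366.3 -57.5   0.7] turn -0.0
```

>>> move_arm(series=[[[0.5,366,-57,0,0],[0.5,366,-57,0,0],[0.5,366,-57,0,0],[0.5,366,-57,0,0],[0.5,366,-57,0,0],[0.5,366,-57,0,0],[0.5,366,-57,0,0],[0.5,366,-57,0,0],[0.5,366,-57,0,0],[0.5,366,-57,0,0]]])

```text
time_s: 2.27
eef_pos: [0.695, 0.1425, 0.2299]
eef_rot: [-0.001, 0.916, 0.402, 0.001]
wrist_force: [-1.1, -0.2, 0.3]
opening: 0.501
grasp_force: 0.0
```

```bash
python3 -c "
from h import *
plan(-256,120,20,47.1)"
```

```text
t 2.27 st [-259.9  120.2] h 179.9 yaw 47.4 q [0.03 0.48 1.23 0.   1.44 0.78] shift [ -3.8   2.  159.9] turn 0.005
```

>>> move_arm(series=[[[0.5,0,0,0,0],[0.5,0,0,40,0],[0.5,0,0,80,0],[0.5,0,0,110,0],[0.5,0,0,135,0],[0.5,0,0,150,0],[0.5,0,0,160,0],[0.5,0,0,160,0],[0.5,0,0,160,0],[0.5,0,0,160,0]]])

```text
time_s: 3.1
eef_pos: [0.6948, 0.136, 0.0738]
eef_rot: [0.001, 0.917, 0.399, 0.002]
wrist_force: [1.0, -0.4, 0.5]
opening: 0.497
grasp_force: 0.0
```

Run:
```python
from h import *
a,d=camera("scene"); cv2.imwrite("pics/scene2.png",a[150:380,200:520])
b,d=camera("top")
plan(-256,120,20,47.1)
```

```text
t 3.2 st [-253.8  121.3] h 23.7 yaw 47.1 q [ 0.03  0.62  1.35 -0.    1.17  0.78] shift [ 1.3 -2.3  3.7] turn -0.0
```

View pics/scene2.png

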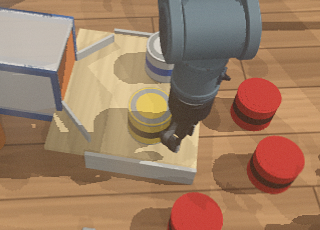

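Scene crop: the fingers stand behind the yellow tin at about (175,135) and nothing has moved. I start the diagonal push towards the centre line.

>>> move_arm(series=[[[0.5,-8,0,0,0],[0.5,-16,0,0,0],[0.5,-22,0,0,0],[0.5,-27,0,0,0],[0.5,-32,0,0,0],[0.5,-40,0,0,0],[0.5,-50,0,0,0],[0.5,-60,0,0,0],[0.5,-70,0,0,0],[0.5,-80,0,0,0]]])

```text
time_s: 4.03
eef_pos: [0.6379, 0.0768, 0.0713]
eef_rot: [-0.0, 0.917, 0.399, -0.0]
wrist_force: [1.4, 2.3, 1.1]
opening: 0.5
grasp_force: 0.0
```

```bash
cat >> h.py <<'E'
def tin(n,nm="yellow_tin_mid",near=None):
    im,d=camera(n); out=[]
    for o in outline_of(nm,n):
        r=o["region"]&(d>0); v,u=np.nonzero(r)
        if len(u)<20: continue
        P=deproj(n,np.c_[u,v],d[v,u]); P=P[P[:,2]>np.percentile(P[:,2],90)-0.006]
        c=cv2.minEnclosingCircle(((P[:,:2]-O)@np.c_[X,Y]*1000).astype(np.float32))
        out.append((round(o["conf"],2),np.round(c[0],1),round(c[1],1),round(P[:,2].max(),3)))
    for k in out: print(n,nm,k)
    return im,d
E
python3 - <<'E'
from h import *
tin("scene"); b,d=tin("top")
plan(-98,30,20,47.1)
E
```

```text
scene yellow_tin_mid (0.75, array([-406.6,  -19.2]), 46.9, np.float64(0.08))
scene yellow_tin_mid (0.69, array([-295.9,  268.4]), 46.7, np.float64(0.08))
scene yellow_tin_mid (0.64, array([-443.9,  121.5]), 46.9, np.float64(0.081))
scene yellow_tin_mid (0.26, array([52.7, 26.6]), 221.0, np.float64(0.364))
top yellow_tin_mid (0.96, array([-296.9,  265.3]), 46.3, np.float64(0.082))
top yellow_tin_mid (0.64, array([-135.2,   46.3]), 44.5, np.float64(0.132))
top yellow_tin_mid (0.63, array([-408.8,  -22.3]), 45.8, np.float64(0.084))
top yellow_tin_mid (0.62, array([-444.9,  118.2]), 45.9, np.float64(0.084))
t 4.23 st [-183.9   79.2] h 21.2 yaw 47.0 q [-0.06  0.5   1.53 -0.    1.11  0.69] shift [-99.    0.9   1.3] turn -0.001
```

>>> move_arm(series=[[[0.5,-10,0,0,0],[0.5,-20,0,0,0],[0.5,-30,0,0,0],[0.5,-40,0,0,0],[0.5,-50,0,0,0],[0.5,-60,0,0,0],[0.5,-70,0,0,0],[0.5,-78,0,0,0],[0.5,-84,0,0,0],[0.5,-88,0,0,0]]])

```text
time_s: 5.07
eef_pos: [0.5783, 0.0125, 0.0713]
eef_rot: [-0.0, 0.917, 0.399, -0.0]
wrist_force: [0.2, 0.9, -0.2]
opening: 0.499
grasp_force: 0.0
```

Run:
```python
from h import *
tin("scene"); b,d=tin("top"); cv2.imwrite("pics/top2.png",b[150:390,200:520])
plan(-180,0,20,-12.6)
```

```text
scene yellow_tin_mid (0.94, array([-444.4,  121.8]), 46.4, np.float64(0.081))
scene yellow_tin_mid (0.78, array([-406.9,  -18.6]), 46.5, np.float64(0.08))
scene yellow_tin_mid (0.65, array([-55.9,  27. ]), 61.1, np.float64(0.175))
scene yellow_tin_mid (0.56, array([-295.8,  268.3]), 46.9, np.float64(0.081))
top yellow_tin_mid (0.7, array([-445. ,  118.6]), 45.9, np.float64(0.083))
top yellow_tin_mid (0.7, array([-296.7,  264.6]), 46.5, np.float64(0.083))
t 5.27 st [-108.3   35.1] h 21.3 yaw 47.1 q [-0.18  0.38  1.71 -0.    1.05  0.57] shift [ 44.1 -66.5   1.3] turn 1.042
```

View pics/top2.png

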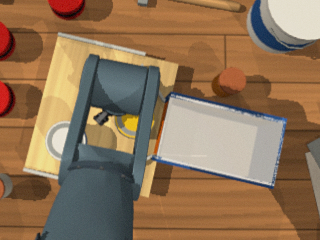

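Top crop: the tin is at about (130,123), just before the flap, mostly hidden under the arm. I back off and lift clear.

>>> move_arm(series=[[[0.5,15,0,0,0],[0.5,30,0,0,0],[0.5,45,0,0,0],[0.5,50,-5,-30,0],[0.5,50,-30,-70,0.1],[0.5,48,-50,-100,0.2],[1,46,-66,-110,0.32],[1,44,-66,-110,0.44],[1,44,-66,-110,0.56],[1,44,-66,-110,0.68]]])

```text
time_s: 6.1
eef_pos: [0.5606, 0.091, 0.182]
eef_rot: [0.0, 0.998, 0.068, 0.001]
wrist_force: [0.4, 1.2, 0.3]
opening: 1.001
grasp_force: 0.0
```

Run:
```python
from h import *
tin("scene"); b,d=tin("top"); tin("top","white_tin_mid"); 
plan(-188,0,130,-12.6)
```

```text
scene yellow_tin_mid (0.96, array([-62.2,   8.9]), 46.9, np.float64(0.13))
scene yellow_tin_mid (0.9, array([-445.4,  122.1]), 47.3, np.float64(0.081))
scene yellow_tin_mid (0.83, array([-408. ,  -18.9]), 46.8, np.float64(0.079))
scene yellow_tin_mid (0.68, array([-295. ,  268.1]), 46.6, np.float64(0.08))
top yellow_tin_mid (0.96, array([-63.5,   5.2]), 45.6, np.float64(0.132))
top yellow_tin_mid (0.86, array([-444.7,  118. ]), 45.7, np.float64(0.084))
top yellow_tin_mid (0.72, array([-297.1,  264.7]), 46.1, np.float64(0.085))
top yellow_tin_mid (0.57, array([-407.4,  -22.4]), 45.0, np.float64(0.083))
top yellow_tin_mid (0.46, array([41.3,  2. ]), 223.3, np.float64(0.587))
top white_tin_mid (0.67, array([-203.2,  -80.4]), 45.6, np.float64(0.133))
t 6.4 st [-179.8    0.3] h 131.1 yaw 8.3 q [-0.05  0.21  1.67 -0.    1.25  1.38] shift [ 2.7 -7.8  1.1] turn 0.365
```

```bash
python3 -c "
from h import *
plan(-190,17,18,-17.4)"
```

```text
t 6.4 st [-179.8    0.3] h 131.1 yaw 8.3 q [-0.05  0.21  1.67 -0.    1.25  1.38] shift [ 19.3  -3.6 113.1] turn 0.448
```

>>> move_arm(series=[[[1,10,-2,0,0.12],[1,19,-4,0,0.24],[1,19,-4,0,0.36],[1,19,-4,0,0.448],[1,19,-4,30,0.448],[1,19,-4,60,0.448],[1,19,-4,85,0.448],[1,19,-4,105,0.448],[1,19,-4,113,0.448],[1,19,-4,113,0.448]]])

```text
time_s: 7.23
eef_pos: [0.5769, 0.097, 0.0658]
eef_rot: [0.0, 0.988, -0.152, -0.002]
wrist_force: [0.4, -0.4, -0.2]
opening: 0.997
grasp_force: 0.0
```

Run:
```python
from h import *
a,d=camera("scene"); cv2.imwrite("pics/scene3.png",a[130:370,130:450])
plan(-190,17,18,-17.4)
```

```text
t 7.28 st [-190.1   16.2] h 17.7 yaw -17.5 q [-0.04  0.4   1.69 -0.    1.05  1.84] shift [ 0.8 -0.  -0.3] turn -0.002
```

View pics/scene3.png

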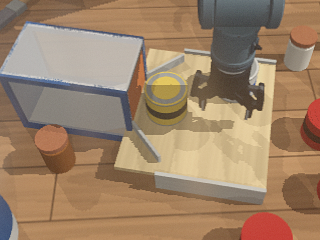

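Scene crop: the open gripper is lined up with the forward finger at (197,103), behind the tin at (167,100). Now the straight push.

>>> move_arm(series=[[[1,0,8,0,0],[1,0,16,0,0],[1,0,22,0,0],[1,0,28,0,0],[1,0,35,0,0],[1,0,43,0,0],[1,0,51,0,0],[1,0,59,0,0],[1,0,67,0,0],[1,0,73,0,0]]])

```text
time_s: 8.12
eef_pos: [0.5578, 0.0264, 0.07]
eef_rot: [-0.0, 0.988, -0.153, 0.002]
wrist_force: [1.1, 3.5, 7.3]
opening: 0.993
grasp_force: 3.7
```

Run:
```python
from h import *
a,d=tin("scene"); cv2.imwrite("pics/scene4.png",a[130:370,130:450])
tin("top")
plan(-60,6,18,-17.4)
```

```text
scene yellow_tin_mid (0.92, array([-444.8,  121. ]), 47.1, np.float64(0.08))
scene yellow_tin_mid (0.91, array([-9.8,  3.5]), 46.5, np.float64(0.137))
scene yellow_tin_mid (0.75, array([141.5, 148.8]), 32.3, np.float64(0.102))
scene yellow_tin_mid (0.71, array([-406.8,  -19.5]), 47.2, np.float64(0.08))
scene yellow_tin_mid (0.66, array([-295.5,  269.4]), 45.8, np.float64(0.08))
top yellow_tin_mid (0.85, array([-445.1,  118.3]), 46.0, np.float64(0.083))
top yellow_tin_mid (0.8, array([-408.6,  -21.7]), 46.1, np.float64(0.083))
top yellow_tin_mid (0.57, array([-10.7,   0.2]), 46.0, np.float64(0.411))
top yellow_tin_mid (0.57, array([-296.8,  265. ]), 46.5, np.float64(0.083))
t 8.32 st [-116.9   11. ] h 19.1 yaw -17.6 q [-0.16  0.34  1.77 -0.    1.03  1.71] shift [-0.  57.1  1.1] turn -0.003
```

View pics/scene4.png

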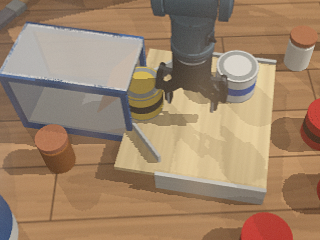

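Scene crop: the tin at (145,95) is in the mouth, with its front under the flap and the finger on its rear rim. The tool shows a small upward force, so I check it before going on.

Run:
```python
from h import *
a,d=camera("scene"); o=[k for k in outline_of("yellow_tin_mid","scene") if abs(k["bbox"][0]-275)<25 and abs(k["bbox"][1]-225)<40][0]
r=o["region"]&(d>0); v,u=np.nonzero(r); P=deproj("scene",np.c_[u,v],d[v,u])
lid=P[P[:,2]>0.115]; s=np.array([(lid[:,:2]-O)@X,(lid[:,:2]-O)@Y]).T*1000
for x0 in range(-60,50,10):
    m=(s[:,0]>=x0)&(s[:,0]<x0+10)
    if m.sum()>3: print(x0,m.sum(),np.percentile(lid[m,2],[10,50,95]).round(4))
st_=ctrl.get_obs(); print(st_["time_s"],np.round(st_["wrist_force"],1),np.round(st_["torque"],2),st_["eef_pos"])
cv2.imwrite("pics/z.png",cv2.resize(a[170:270,210:370],None,fx=4,fy=4,interpolation=cv2.INTER_CUBIC))
```

```text
-60 8 [0.1172 0.1221 0.1278]
-50 63 [0.118  0.125  0.1665]
-40 136 [0.1233 0.1252 0.1276]
-30 166 [0.1228 0.1253 0.1279]
-20 168 [0.1231 0.1255 0.1274]
-10 181 [0.1232 0.1254 0.1277]
0 186 [0.1232 0.1257 0.169 ]
10 43 [0.1238 0.1257 0.128 ]
8.4167 [0.7 1.5 4.1] [-0.18  0.03 -0.01] [0.55709206 0.02719666 0.06882571]
```

View pics/z.png

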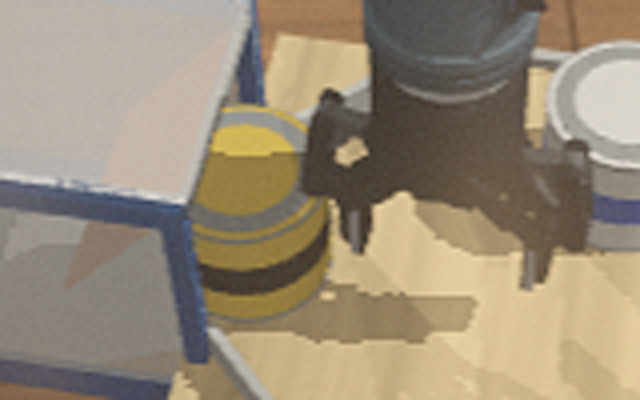

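The zoom shows the knuckle elbow at (310,180) overlapping the lid's rim at the rear. The tin is level and the flap is open. I back off, raise the tool so the elbow clears the lid, and push with the finger itself.

>>> move_arm(series=[[[1,0,-8,0,0],[1,0,-16,0,0],[1,0,-18,-7,0],[1,0,-18,-14,0],[1,0,-18,-15,0],[1,0,-12,-15,0],[1,0,-6,-15,0],[1,0,0,-15,0],[1,0,6,-15,0],[1,0,12,-15,0]]])

```text
time_s: 9.25
eef_pos: [0.5527, 0.0152, 0.0831]
eef_rot: [-0.0, 0.988, -0.153, -0.0]
wrist_force: [0.4, 2.5, 0.2]
opening: 1.0
grasp_force: 0.7
```

Run:
```python
from h import *
a,d=tin("scene"); cv2.imwrite("pics/z2.png",cv2.resize(a[170:270,210:370],None,fx=4,fy=4,interpolation=cv2.INTER_CUBIC))
plan(-66,6,33,-17.4); print(np.round(ctrl.get_obs()["wrist_force"],1))
```

```text
scene yellow_tin_mid (0.97, array([-444.9,  120.7]), 47.3, np.float64(0.081))
scene yellow_tin_mid (0.66, array([-295.3,  268.1]), 46.8, np.float64(0.08))
scene yellow_tin_mid (0.55, array([-2.1, 11.6]), 54.9, np.float64(0.182))
scene yellow_tin_mid (0.55, array([-408.5,  -18.1]), 47.1, np.float64(0.079))
t 9.35 st [-104.3    9.2] h 33.1 yaw -17.6 q [-0.19  0.31  1.77 -0.    1.06  1.69] shift [ 0.2 38.4  0.1] turn -0.004
[-0.  -0.2 -0.3]
```

View pics/z2.png

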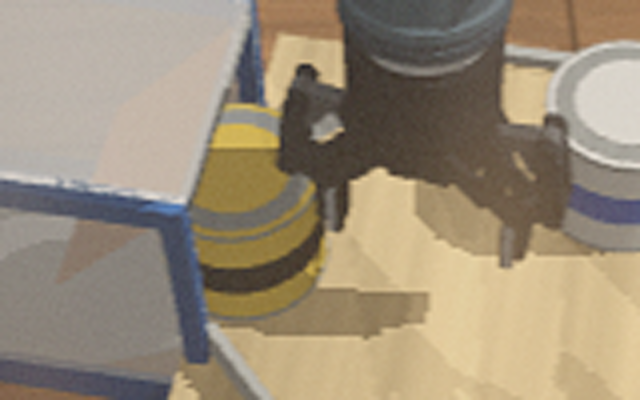

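The elbow now clears the lid, the finger presses on the tin's side at (335,195), and the vertical force is zero. I push on.

>>> move_arm(series=[[[1,0,4,0,0],[1,0,8,0,0],[1,0,12,0,0],[1,0,16,0,0],[1,0,20,0,0],[1,0,24,0,0],[1,0,28,0,0],[1,0,32,0,0],[1,0,35,0,0],[1,0,35,0,0]]])

```text
time_s: 10.18
eef_pos: [0.5432, -0.0153, 0.0836]
eef_rot: [-0.002, 0.988, -0.152, 0.001]
wrist_force: [4.3, 13.3, 0.7]
opening: 0.997
grasp_force: 0.0
```

Run:
```python
from h import *
a,d=tin("scene"); tin("top"); cv2.imwrite("pics/s5.png",cv2.resize(a[140:280,120:370],None,fx=3,fy=3,interpolation=cv2.INTER_CUBIC))
plan(-66,6,33,-17.4); print(np.round(ctrl.get_obs()["wrist_force"],1))
```

```text
scene yellow_tin_mid (0.79, array([-407.3,  -18.1]), 46.0, np.float64(0.08))
scene yellow_tin_mid (0.71, array([-295.9,  268.1]), 46.7, np.float64(0.081))
scene yellow_tin_mid (0.59, array([-445.7,  122.3]), 47.4, np.float64(0.081))
top yellow_tin_mid (0.89, array([-408.5,  -22.2]), 45.6, np.float64(0.084))
top yellow_tin_mid (0.57, array([-297.3,  265. ]), 46.4, np.float64(0.082))
t 10.38 st [-72.9   6.5] h 33.5 yaw -17.5 q [-0.25  0.29  1.8   0.    1.05  1.63] shift [0.1 6.9 0.5] turn -0.002
[ 5.  12.3  0.5]
```

View pics/s5.png

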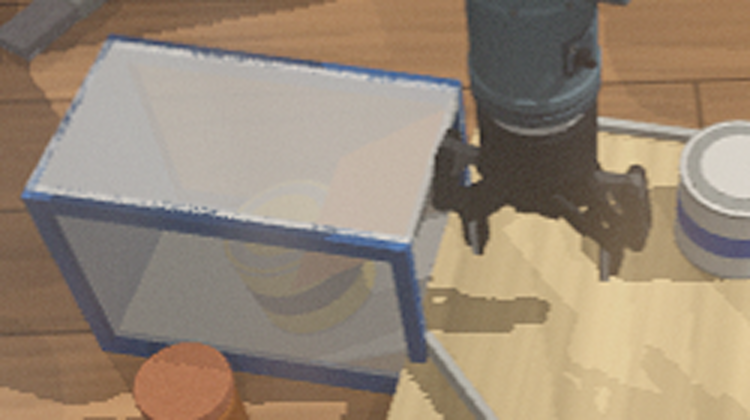

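The tin is inside the box at (310,260), and the elbow touches the mouth's top at (450,190). I draw back.

>>> move_arm(series=[[[1,0,-8,0,0],[1,0,-20,0,0],[1,0,-35,0,0],[1,0,-50,0,0],[1,0,-65,0,0],[1,0,-75,-20,0],[1,0,-80,-50,0],[1,0,-80,-85,0],[1,0,-80,-120,0],[1,0,-80,-120,0]]])

```text
time_s: 11.22
eef_pos: [0.571, 0.0592, 0.2114]
eef_rot: [-0.0, 0.988, -0.152, 0.006]
wrist_force: [1.4, -0.1, 0.9]
opening: 0.994
grasp_force: 0.0
```

>>> move_arm(series=[[[1,0,0,0,0],[1,0,0,0,0],[1,0,0,0,0],[1,0,0,0,0],[1,0,0,0,0],[1,0,0,0,0],[1,0,0,0,0],[1,0,0,0,0],[1,0,0,0,0],[1,0,0,0,0]]])

```text
time_s: 12.05
eef_pos: [0.5667, 0.0588, 0.2033]
eef_rot: [-0.0, 0.988, -0.153, 0.0]
wrist_force: [-0.3, 0.1, 0.4]
opening: 1.003
grasp_force: 0.0
```

Run:
```python
from h import *
a,d=tin("scene"); tin("scene","white_tin_mid"); tin("top","white_tin_mid"); tin("top","jar_a"); cv2.imwrite("pics/s6.png",cv2.resize(a[140:300,120:390],None,fx=2.8,fy=2.8,interpolation=cv2.INTER_CUBIC))
plan(-150,6,153,-17.4); print(np.round(ctrl.get_obs()["wrist_force"],1))
```

```text
scene yellow_tin_mid (0.85, array([-406.6,  -19.4]), 47.1, np.float64(0.08))
scene yellow_tin_mid (0.72, array([-444.2,  121.3]), 47.2, np.float64(0.08))
scene yellow_tin_mid (0.68, array([-295.1,  268.4]), 46.8, np.float64(0.08))
scene white_tin_mid (0.66, array([-200.6,  -40.2]), 74.2, np.float64(0.265))
scene white_tin_mid (0.23, array([-346.2, -223.4]), 34.0, np.float64(0.102))
top jar_a (0.8, array([141.3, 145.5]), 32.0, np.float64(0.105))
top jar_a (0.69, array([-344.8, -225.5]), 31.1, np.float64(0.105))
t 12.45 st [-150.4   13.2] h 153.4 yaw -17.5 q [-0.1   0.2   1.65  0.    1.3   1.77] shift [-7.2  1.   0.3] turn -0.003
[ 0.3  0.5 -0.4]
```

View pics/s6.png

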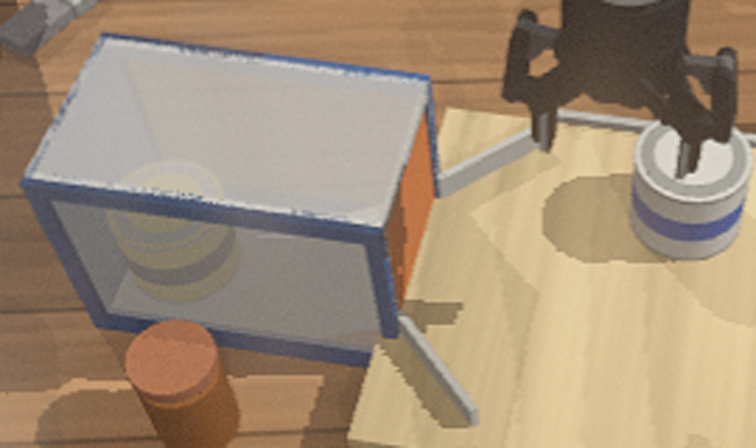

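The tin stands upright on the box floor at (180,230), the flap hangs shut at (415,215), and the white tin and the jars have not moved. The gripper is clear, so I hand in.

```bash
python3 -c "
from h import *
print(order.hand_in())"
```

```text
the job is handed in; nothing more can be done
None
```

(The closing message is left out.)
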